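# Gauge the boiler blanks at the model shop's repair bench

## Task

Gauge the loose aluminium boiler blanks on the bench: try each one against the holes of the gauge plate and push it through the smallest hole it will pass, from the front, until its tail end is flush with the front of the plate or beyond. A blank that is too fat for every hole goes into the grey tray, lying flat. Leave the model vans, the model lorry and the glass jar where they are.

Things in the scene. Friction and masses are not known exactly. Their poses are not given: they have to be found in the camera images.
- gauge: Hole gauge, fixed: upright steel plate 10 mm thick, 166 mm wide, 70 mm high, with three round holes; behind it a wooden block (60 mm high, 240 mm long with the plate) with a level channel per hole under a clear cover. Origin: bench level, middle of the plate's front face, which looks to -x, towards the robot; x runs level into the holes, y to the left along the plate, z up.
- hole_small (a point): Centre of the 16 mm hole at the plate's front face, 38 mm above the bench, at the plate's left (+y) end; axes as the gauge's. The holes are 50 mm apart with a 1.5 mm chamfer. A channel is entered only through its hole, is 2 mm wider than it, closed at the far end and holds two blanks end to end: the next one pushes the first along.
- hole_middle (a point): Centre of the 21 mm hole at the plate's front face, 38 mm above the bench, in the middle; axes as the gauge's.
- hole_large (a point): Centre of the 26 mm hole at the plate's front face, 38 mm above the bench, at the right (-y) end; axes as the gauge's.
- tray: Grey open tray for oversize blanks, fixed to the bench, 150 x 170 mm outside, 32 mm high, 4 mm walls. Origin: centre of its underside; z up; its 170 mm side along its y.
- blank_a: Boiler blank: plain round aluminium bar 100 mm long, 40 to 240 g, lying on the bench at the start; may be absent. Its diameter is 14, 19, 24 or 29 mm (not told: gauge it). Origin: middle of the bar, on its axis; x along the axis (either end may lead). It can roll when pushed.
- blank_b: Boiler blank: plain round aluminium bar 100 mm long, 40 to 240 g, lying on the bench at the start; may be absent. Its diameter is 14, 19, 24 or 29 mm (not told: gauge it). Origin: middle of the bar, on its axis; x along the axis (either end may lead). It can roll when pushed.
- blank_c: Boiler blank: plain round aluminium bar 100 mm long, 40 to 240 g, lying on the bench at the start; may be absent. Its diameter is 14, 19, 24 or 29 mm (not told: gauge it). Origin: middle of the bar, on its axis; x along the axis (either end may lead). It can roll when pushed.
- blank_d: Boiler blank: plain round aluminium bar 100 mm long, 40 to 240 g, lying on the bench at the start; may be absent. Its diameter is 14, 19, 24 or 29 mm (not told: gauge it). Origin: middle of the bar, on its axis; x along the axis (either end may lead). It can roll when pushed.
- blank_e: Boiler blank: plain round aluminium bar 100 mm long, 40 to 240 g, lying on the bench at the start; may be absent. Its diameter is 14, 19, 24 or 29 mm (not told: gauge it). Origin: middle of the bar, on its axis; x along the axis (either end may lead). It can roll when pushed.
- blank_f: Boiler blank: plain round aluminium bar 100 mm long, 40 to 240 g, lying on the bench at the start; may be absent. Its diameter is 14, 19, 24 or 29 mm (not told: gauge it). Origin: middle of the bar, on its axis; x along the axis (either end may lead). It can roll when pushed.
- wagon_a: Bystander, loose: model railway van, 115 x 38 x 49 mm. Origin: centre of its underside.
- wagon_b: Bystander, loose: model railway van, 115 x 38 x 49 mm. Origin: centre of its underside.
- lorry: Bystander, loose: model lorry, 166 x 46 x 56 mm. Origin: centre of its underside.
- jar: Bystander, loose: lidded glass jar, 52 mm across, 55 mm tall. Origin: centre of its underside.
Mind the look-alikes: they are no part of the job. Leave any black or orange look-alike of the blank_c alone.

How it is judged:
At the end, for the whole second after the job is handed in: Every blank is at rest in the channel of the smallest hole that passes it (14 mm in 16, 19 in 21, 24 in 26), within 6 mm of the hole's axis, its tail at most 7 mm proud of the plate; the 29 mm blank lies in the tray, middle within 70 x 80 mm of its centre, under 30 mm up, within 15 degrees of level (x of each of blank_a, blank_b in the frame of hole_small above 0.043 m and y of blank_a in the frame of hole_small between -0.006 and 0.006 m and z of blank_a in the frame of hole_small between -0.006 and 0.006 m and linear speed of each of blank_a, blank_b, blank_c, blank_d, blank_e, blank_f below 0.02 m/s and y of blank_b in the frame of hole_small between -0.006 and 0.006 m and z of blank_b in the frame of hole_small between -0.006 and 0.006 m and x of each of blank_c, blank_d in the frame of hole_middle above 0.043 m and y of blank_c in the frame of hole_middle between -0.006 and 0.006 m and z of blank_c in the frame of hole_middle between -0.006 and 0.006 m and y of blank_d in the frame of hole_middle between -0.006 and 0.006 m and z of blank_d in the frame of hole_middle between -0.006 and 0.006 m and x of blank_e in the frame of hole_large above 0.043 m and y of blank_e in the frame of hole_large between -0.006 and 0.006 m and z of blank_e in the frame of hole_large between -0.006 and 0.006 m and x of blank_f in the frame of tray between -0.07 and 0.07 m and y of blank_f in the frame of tray between -0.08 and 0.08 m and z of blank_f in the frame of tray below 0.03 m and angle between blank_f's own x axis and vertical between 1.3 and 1.84 rad); the robot touches nothing.
It fails at once if a model (railway van or lorry) is shifted by more than 60 mm (distance of any of wagon_a, wagon_b, lorry from where it was at the start of the episode above 0.06 m).
It fails at once if the jar is shifted by more than 60 mm (distance of jar from where it was at the start of the episode above 0.06 m).
Of blank_a, blank_b, blank_c, blank_d, blank_e, blank_f only 4 to 5 are there at a start; the rules pass over those that are not, and their reading is None.
At some moment in a run one of blank_a, blank_b, blank_c, blank_d, blank_e, blank_f may be knocked a few centimetres aside while the robot is not near it.
Once in a run the grip may slacken for a moment while it holds something.
It also fails if it takes over 210 s, if anything falls off the work surface, if the arm or the gripper's body presses on something with over 40 N, if the wrist force passes 120 N, or if a joint passes its speed limit or range.

## Robot

A 6-joint arm with a two-finger parallel gripper is mounted at the origin on the work surface. World frame = base frame: x ahead of the robot, y to its left, z up, the work surface at z = 0. Lengths are in m, angles in rad, forces in N, time in s.
With the tool pointing down it reaches from about 0.35 to 0.85 m from the base axis. Payload 8.1 kg.
Tool frame: the origin (TCP) lies on the centre line of the jaws, within the pads' length; the fingertips stand robot.tips_ahead ahead of it and the grasp point (between the pads) lies 8 mm behind it (robot.tips_ahead is the distance from the TCP to the fingertips, in m); z points along the fingers, y is the direction in which the jaws open and shut (so a half turn about z gives the same grasp; the last joint's range is limited). The gripper opens to 93 mm and grips with 3 to 60 N. Pads are 15 mm wide; open, the fingers measure 128 mm over their backs; the gripper's body (75 mm by 188 mm) begins 65 mm behind the grasp point.
Start: joints at [-1.32, 0.13, 1.488, -0, 1.523, -0.085], TCP at [0.198, -0.566, 0.23] pointing down, gripper open.
Joint ranges: [-2.96, 2.96], [-0.89, 2.26], [0.02, 2.5], [-1.34, 4.48], [0, 2.73], [-2.66, 2.66]. Speed limits (rad/s): [2.39, 2.39, 2.79, 3.14, 3.14, 3.14].

## Interface

Orientations are given as a rotation vector (axis times angle).
In Python, from plant import monitor, eyes, job, robot gives the robot as it stands.
- The arm moves only by the tool servo_tool, never from a script. Its argument "plan" is a list that holds one entry, the list of rows, each a list of 7 numbers: the closure, from -1 (fully open) to 1 (shut), so that 0 is half open, then the shift along the world's x, y, z in mm, then the turn, a rotation vector about the world's x, y, z in rad. In form: [[[hand, dx, dy, dz, ax, ay, az], ...]]. A call has 1 to 12 rows; each row shifts and turns the commanded pose from where the row before left it; what a row does not reach is not made up. A row lasts 1/10 s, in which the tool goes at most 50 mm and 8.59 degrees, less where a joint would pass 70% of its speed; a pose out of reach is approached as far as the arm can. A call with a gripper value outside its range is refused whole. The fingers move at their own pace and stop on an object; "force" is the grip in N (left out, the last holds). Time passes only in rows, so rows that do not move let the fingers close. It gives the time, the measured TCP pose, the force and the opening at its end, in the units of the state.
- monitor.read_state(): the state, without advancing time (a new reading comes with each control period).
- eyes.read_camera(name): name is "scene" or "top" or "wrist"; returns the picture (480x640x3 uint8, red, green, blue); there is no depth.
- eyes.camera_info(name): a dict with "mtx" (3x3 intrinsics, pixels), "D" ([k1, k2, p1, p2, k3] as OpenCV has them; the pictures are not rectified), "R" (3x3) and "t" (3): a world point X has camera coordinates R X + t. Camera axes: x right, y down, z forward; pixel columns grow to the right and rows downward; lengths in m; the calibration is good to about 2 mm. A picture is of the moment at which its call begins: read the wrist's pose just before it. camera_info takes no time and is no camera call; for the wrist camera it gives the pose at the moment of the call.
- job.close_job(): hands the job in, once; it reports no verdict.
The state is a dict: "t": time; "q": joint angles; "dq": joint speeds; "joint_torque": joint torques, N m; "tool_pos": TCP position; "orientation": TCP orientation; "force": force on the tool from outside, world axes, zero at the start; "wrist_torque": the same for the moment, N m; "opening": finger opening in m.
Only numpy, scipy, OpenCV 4.12 (cv2) and the standard library are available. Lean on these libraries where they do the work, as an engineer would, in place of code of your own. Each camera call takes 0.05 s, during which the arm holds its last target. There are 200 camera calls.

## Working session

There is one attempt and no reset: what is moved stays moved. The work goes in short steps, Python scripts to look and compute and a tool call to move; the robot and the scene stay as the last step left them, time stands still between calls to the robot, and variables do not carry over. Pictures are saved under pics/ and viewed, about 12 in all and at most 16, crops included, and the job is handed in when it is done.

Besides the shell and the picture viewer there is one more tool, called after "Emit:" by a JSON object that holds its "op" and its "data". servo_tool: Moves the arm, as the interface text tells. Its arguments: {"type":"object","properties":{"plan":{"type":"array"},"force":{"type":"number"}},"required":["plan"]}

```bash
ls; mkdir -p pics; python3 - <<'E'
from plant import monitor, eyes, job, robot
import cv2
print(robot.tips_ahead, monitor.read_state())
for n in("scene","top","wrist"):
    print(n,eyes.camera_info(n))
    cv2.imwrite(f"pics/{n}0.png",eyes.read_camera(n)[:,:,::-1])
E
```

```text
pics
0.011 {'t': 0.0, 'q': array([-1.32042275e+00,  1.31110908e-01,  1.48923970e+00,  7.77860519e-06,
        1.52300504e+00, -8.53780184e-02]), 'dq': array([ 0.00043911,  0.00082549, -0.00089199, -0.00208069, -0.00149458,
       -0.00021631]), 'joint_torque': array([-4.44546240e-03, -5.59859490e+01, -4.91756237e+01,  7.67429732e-02,
        3.58760229e-02, -1.40514449e-04]), 'tool_pos': array([ 0.19759142, -0.56596833,  0.22863918]), 'orientation': array([-3.09569505e+00, -5.24629388e-01,  2.15919637e-04]), 'force': array([ 0.1604596 ,  0.36694799, -0.80367921]), 'wrist_torque': array([-0.08178376, -0.0480706 ,  0.05166768]), 'opening': 0.09322683288706979}
scene {'mtx': array([[550.35742433,   0.        , 317.70940512],
       [  0.        , 550.35742433, 232.90405665],
       [  0.        ,   0.        ,   1.        ]]), 'D': array([-0.16252126,  0.        ,  0.        ,  0.        ,  0.        ]), 'R': array([[-0.83203955,  0.55444787,  0.01725507],
       [ 0.42002119,  0.65001912, -0.63329089],
       [-0.36234291, -0.51967557, -0.77372147]]), 't': array([ 0.4121074 , -0.176988
[... 220 characters left out ...]
  ,  0.        ,  0.        ,  0.        ]), 'R': array([[ 0.02591843, -0.99955256,  0.01493021],
       [-0.98191752, -0.02825716, -0.18718844],
       [ 0.18752657, -0.00980861, -0.98221056]]), 't': array([-0.02618756,  0.47773987,  1.24558509])}
wrist {'mtx': array([[352.33974085,   0.        , 320.7120594 ],
       [  0.        , 352.33974085, 244.32661055],
       [  0.        ,   0.        ,   1.        ]]), 'D': array([-0.05193659,  0.        ,  0.        ,  0.        ,  0.        ]), 'R': array([[ 0.32941821, -0.94418271, -0.00162584],
       [-0.90173441, -0.3151179 ,  0.29593201],
       [-0.27992622, -0.09601931, -0.95520762]]), 't': array([-0.59958465, -0.03453769,  0.39197291])}
```

View pics/top0.png

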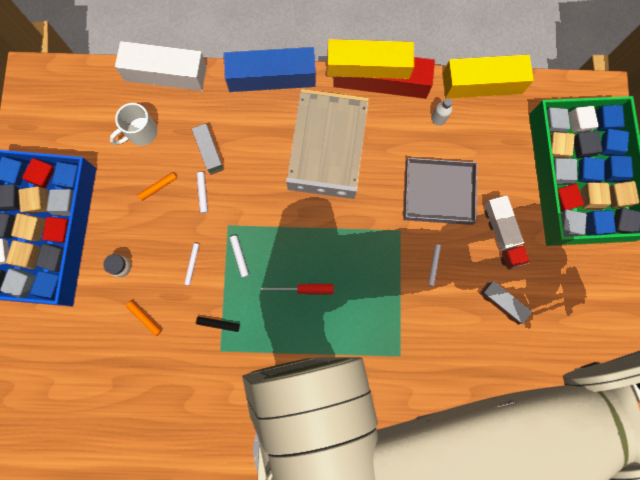

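View pics/scene0.png

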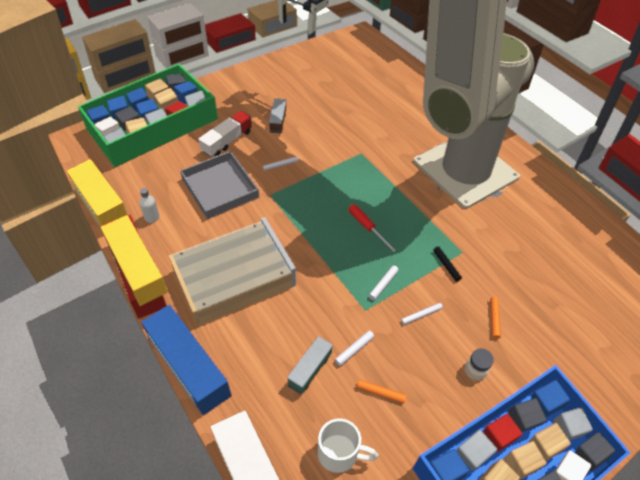

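```bash
python3 - <<'E'
import cv2,numpy as np
a=cv2.imread("pics/top0.png")
A=cv2.resize(a[140:345,90:290],None,fx=2,fy=2,interpolation=3)
A=cv2.resize(a[160:300,170:290],None,fx=3.3,fy=3.3,interpolation=3)
B=cv2.resize(a[80:300,280:480],None,fx=2.1,fy=2.1,interpolation=3)
print(A.shape,B.shape)
h=462;C=np.zeros((h+0,A.shape[1]+B.shape[1],3),np.uint8);C[:A.shape[0],:A.shape[1]]=A[:h];C[:B.shape[0],A.shape[1]:]=B[:h]
C=C[:,:800]
cv2.imwrite("pics/c1.png",C)
E
```

```text
(462, 396, 3) (462, 420, 3)
```

View pics/wrist0.png

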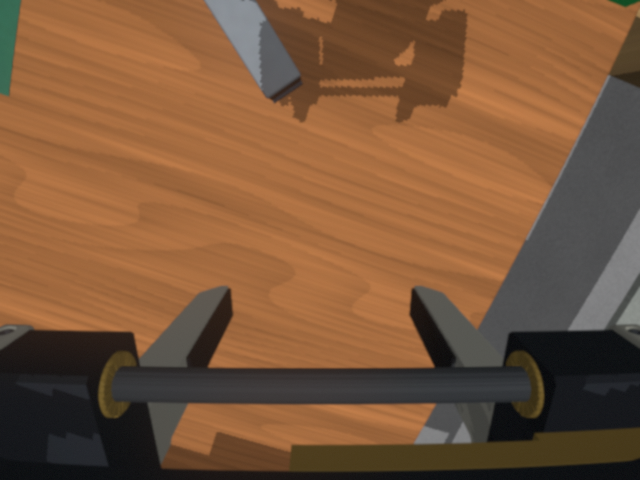

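View pics/c1.png

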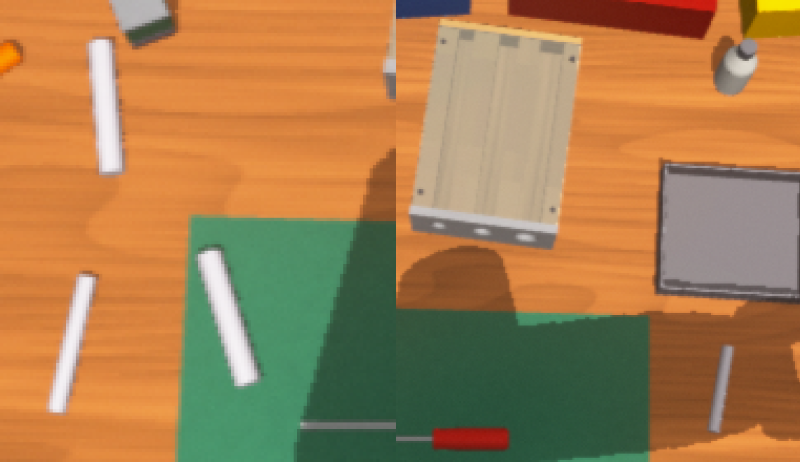

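```bash
cat > h.py <<'E'
import cv2,numpy as np
from plant import monitor, eyes, job, robot
def p2w(name,uv,z,info=None):
    c=info or eyes.camera_info(name)
    uv=np.array(uv,float).reshape(-1,1,2)
    n=cv2.undistortPoints(uv,c["mtx"],c["D"])[:,0]
    d=np.c_[n,np.ones(len(n))]@c["R"]; o=-c["R"].T@c["t"]
    s=(z-o[2])/d[:,2]
    return o+d*s[:,None]
def w2p(name,X,info=None):
    c=info or eyes.camera_info(name)
    return cv2.projectPoints(np.array(X,float).reshape(-1,3),cv2.Rodrigues(c["R"])[0],c["t"],c["mtx"],c["D"])[0][:,0]
def bars(img,name="top",info=None,zr=0.01,smin=60,vmin=105):
    hsv=cv2.cvtColor(img,cv2.COLOR_BGR2HSV)
    m=((hsv[:,:,1]<smin)&(hsv[:,:,2]>vmin)).astype(np.uint8)
    cs,_=cv2.findContours(m,cv2.RETR_EXTERNAL,cv2.CHAIN_APPROX_NONE); out=[]
    for c in cs:
        if len(c)<15: continue
        (x,y),(w,h),a=cv2.minAreaRect(c); L,W=max(w,h),min(w,h)
        if L>4*W and L>20:
            b=cv2.boxPoints(((x,y),(w,h),a)); k=0 if np.linalg.norm(b[0]-b[1])<W+1e-3 else 1
            e=[(b[k]+b[(k+1)%4])/2,(b[(k+2)%4]+b[(k+3)%4])/2]
            P=p2w(name,e,zr,info); d=P[1]-P[0]
            out.append((np.round((x,y),1),"px LxW %.1f %.1f"%(L,W),"mid",np.round(P.mean(0)*1000,1),"len %.1f ang %.3f"%(np.linalg.norm(d)*1000,np.arctan2(d[1],d[0])%np.pi)))
    return out
E
python3 - <<'E'
from h import *
a=cv2.imread("pics/top0.png")
for b in bars(a): print(*b)
P=p2w("top",[(287.1,181.9),(356.2,191)],.07);print(P*1000,np.linalg.norm(P[1]-P[0])*1000)
H=p2w("top",[(280+42/2.1,80+225/2.1),(280+86/2.1,80+231/2.1),(280+130/2.1,80+237/2.1)],.038);print(H*1000)
T=p2w("top",[(407,156),(476,159),(475,222),(405,218)],.032);print(T*1000,T.mean(0))
E
```

```text
[457.5 437. ] px LxW 363.0 84.0 mid [  35.8 -340.6   10. ] len 822.7 ang 1.593
[278.5 288.5] px LxW 35.0 1.0 mid [359.9  78.1  10. ] len 82.4 ang 1.598
[434.1 264.9] px LxW 40.8 5.1 mid [ 426.7 -290.3   10. ] len 98.8 ang 2.965
[191.2 263.8] px LxW 42.2 5.5 mid [413.1 287.   10. ] len 100.0 ang 2.984
[238.7 255.6] px LxW 43.4 8.7 mid [435.8 175.9  10. ] len 105.0 ang 0.350
[475.5 202.5] px LxW 33.0 1.0 mid [ 583.  -393.7   10. ] len 83.1 ang 3.114
[320.8 187.2] px LxW 70.6 12.3 mid [610.  -15.1  10. ] len 172.4 ang 1.461
[201.6 192. ] px LxW 40.6 7.5 mid [589.5 274.2  10. ] len 102.4 ang 0.157
[333.5  45. ] px LxW 519.0 90.0 mid [990.8 -43.6  10. ] len 1337.9 ang 1.605
[[603.22966932  64.31609353  70.        ]
 [586.12794515 -97.21890536  70.        ]] 162.43775681097296
[[600.62126242  34.7347205   38.        ]
 [595.06749419 -15.46950728  38.        ]
 [589.52018451 -65.63174514  38.        ]]
[[ 688.70298194 -222.75555797   32.        ]
 [ 686.34709884 -391.28186613   32.        ]
 [ 528.96511248 -384.51811315   32.        ]
 [ 533.82160898 -217.33637114   32.        ]] [ 0.6094592  -0.30397298  0.032     ]
```

Emit:
{"op": "servo_tool", "data": {"plan": [[[-0.2,19.7,28.1,0,0,0,-0.0513],[-0.2,19.7,28.1,0,0,0,-0.0513],[-0.2,19.7,28.1,0,0,0,-0.0513],[-0.2,19.7,28.1,0,0,0,-0.0513],[-0.2,19.7,28.1,0,0,0,-0.0513],[-0.2,19.7,28.1,0,0,0,-0.0513],[-0.2,19.7,28.1,0,0,0,-0.0513],[-0.2,19.7,28.1,0,0,0,-0.0513],[-0.2,19.7,28.1,0,0,0,-0.0513],[-0.2,19.7,28.1,0,0,0,-0.0513],[-0.2,0,0,0,0,0,0],[-0.2,0,0,0,0,0,0]]], "force": 50}}

```text
t: 1.35
tool_pos: [0.3949, -0.285, 0.2294]
orientation: [3.13, -0.274, -0.001]
force: [-0.1, -0.5, -0.9]
opening: 0.056
```

```bash
python3 - <<'E'
from h import *
for n in("top","wrist"): 
    i=eyes.camera_info(n); a=eyes.read_camera(n)[:,:,::-1].copy(); cv2.imwrite(f"pics/{n}1.png",a)
    print(n); [print(*b) for b in bars(a,n,i)]
cv2.imwrite("pics/m1.png",np.hstack([cv2.resize(cv2.imread("pics/top1.png"),(400,300)),cv2.resize(cv2.imread("pics/wrist1.png"),(400,300))]))
E
```

```text
top
[255.7 443.8] px LxW 66.4 14.6 mid [ 11.4 115.   10. ] len 142.7 ang 2.450
[278.5 288.5] px LxW 35.0 1.0 mid [359.9  78.1  10. ] len 82.4 ang 1.598
[191.2 263.8] px LxW 42.2 5.5 mid [413.1 287.   10. ] len 100.0 ang 2.984
[238.7 255.3] px LxW 42.7 8.2 mid [436.6 176.   10. ] len 103.5 ang 0.348
[475.5 195.5] px LxW 21.0 1.0 mid [ 600.6 -394.2   10. ] len 53.2 ang 3.114
[320.8 187.1] px LxW 70.6 12.5 mid [610.2 -15.1  10. ] len 172.4 ang 1.459
[201.6 192. ] px LxW 40.6 7.5 mid [589.5 274.2  10. ] len 102.4 ang 0.157
[408.3 182.5] px LxW 27.1 3.7 mid [ 628.5 -229.4   10. ] len 69.1 ang 3.097
[564.5  66.5] px LxW 21.0 3.0 mid [ 950.7 -633.9   10. ] len 54.5 ang 1.606
[345.5  45. ] px LxW 545.0 90.0 mid [991.9 -75.2  10. ] len 1406.1 ang 1.606
wrist
[ 27.1 297.9] px LxW 53.1 2.2 mid [357.4  84.4  10. ] len 74.8 ang 1.599
[320. 184.] px LxW 96.0 12.0 mid [ 426. -291.   10.] len 101.5 ang 2.965
[209.4  13.4] px LxW 27.6 3.7 mid [ 605.8 -216.6   10. ] len 23.8 ang 3.097
```

View pics/m1.png

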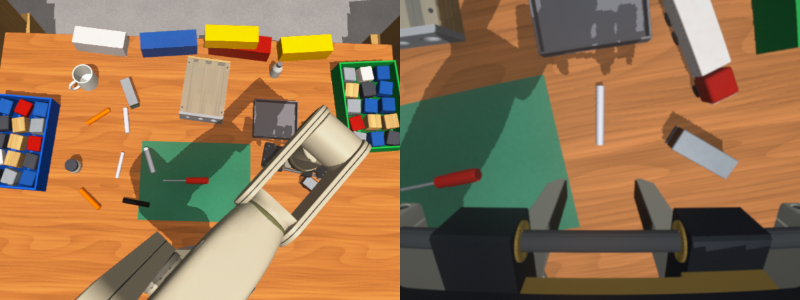

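Emit:
{"op": "servo_tool", "data": {"plan": [[[-0.2,0,0,-40,0,0,0],[-0.2,0,0,-40,0,0,0],[-0.2,0,0,-40,0,0,0],[-0.2,0,0,-40,0,0,0],[-0.2,0,0,-30,0,0,0],[-0.2,0,0,-17,0,0,0],[-0.2,0,0,-8,0,0,0],[1,0,0,0,0,0,0],[1,0,0,0,0,0,0],[1,0,0,0,0,0,0],[1,0,0,0,0,0,0],[1,0,0,0,0,0,0]]], "force": 50}}

```text
t: 2.65
tool_pos: [0.3952, -0.2859, 0.0155]
orientation: [3.128, -0.278, 0.002]
force: [-0.1, -0.0, 0.1]
opening: 0.0201
```

Emit:
{"op": "servo_tool", "data": {"plan": [[[1,0,0,0,0,0,0],[1,0,0,0,0,0,0],[1,0,0,0,0,0,0],[1,0,0,0,0,0,0]]]}}

```text
t: 3.05
tool_pos: [0.3951, -0.2857, 0.015]
orientation: [3.129, -0.278, 0.001]
force: [-0.4, 1.5, 5.4]
opening: 0.0126
```

Emit:
{"op": "servo_tool", "data": {"plan": [[[1,0,0,10,0,0,0],[1,0,0,25,0,0,0],[1,0,0,35,0,0,0],[1,2,20,35,0,0,0.009],[1,3,36,30,0,0,0.01],[1,3,40,30,0,0,0.01],[1,3,40,25,0,0,0.01],[1,4,40,25,0,0,0.01],[1,4,40,0,0,0,0.01],[1,4,40,0,0,0,0.01],[1,2,40,0,0,0,0],[1,0,0,0,0,0,0]]]}}

```text
t: 4.25
tool_pos: [0.4193, 0.0145, 0.23]
orientation: [-3.136, 0.162, -0.0]
force: [-0.8, -1.4, -0.5]
opening: 0.0126
```

```bash
python3 - <<'E'
from h import *
s=monitor.read_state();print(s["tool_pos"],s["opening"],s["force"])
i=eyes.camera_info("wrist"); a=eyes.read_camera("wrist")[:,:,::-1].copy(); cv2.imwrite("pics/wrist2.png",a)
np.save("wi2.npy",i,allow_pickle=True)
t=eyes.read_camera("top")[:,:,::-1].copy(); cv2.imwrite("pics/top2.png",t)
[print(*b) for b in bars(t)]
A=cv2.resize(a[0:300,150:550],None,fx=2,fy=2,interpolation=3); cv2.imwrite("pics/w2.png",A)
E
```

```text
[0.41933882 0.01447347 0.22999285] 0.012633106405961271 [-0.82050919 -1.37394876 -0.45141443]
[335.  467.9] px LxW 29.8 5.3 mid [-35.9 -63.2  10. ] len 64.2 ang 0.754
[279.5 288.5] px LxW 33.0 1.0 mid [359.9  75.8  10. ] len 77.7 ang 1.598
[191.3 263.8] px LxW 42.2 5.6 mid [413.1 286.8  10. ] len 100.0 ang 2.984
[  3.  250.5] px LxW 25.0 6.0 mid [432.1 734.6  10. ] len 60.4 ang 0.132
[201.6 192. ] px LxW 40.6 7.5 mid [589.5 274.2  10. ] len 102.4 ang 0.157
[330.5  45. ] px LxW 513.0 90.0 mid [990.5 -35.7  10. ] len 1322.1 ang 1.605
```

View pics/w2.png

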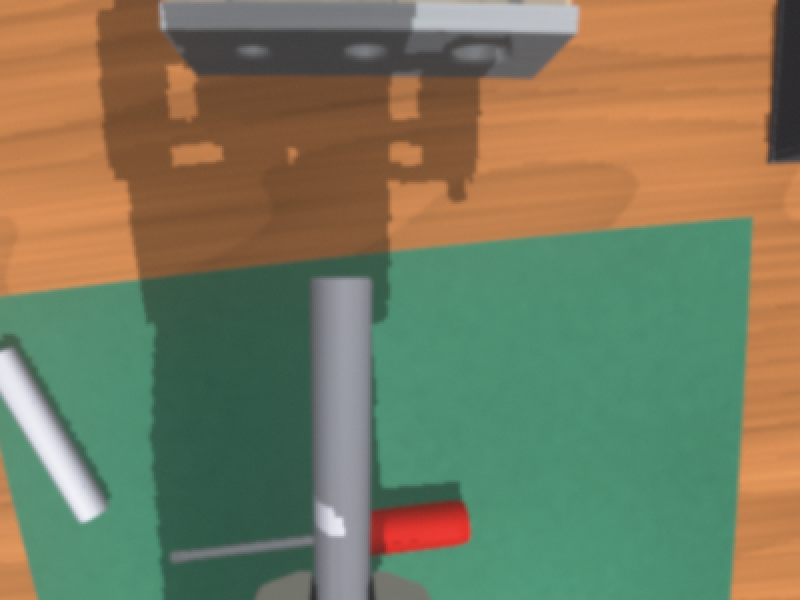

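```bash
python3 - <<'E'
from h import *
from scipy.optimize import least_squares
i=np.load("wi2.npy",allow_pickle=True).item()
c=lambda u,v:(150+(u-.5)/2,(v-.5)/2)
W=[c(203,76),c(533,78),c(170,30),c(573,33),c(253,50),c(366,50),c(481,51)]
M=[(0,83,0),(0,-83,0),(0,83,70),(0,-83,70),(0,50,38),(0,0,38),(0,-50,38)]
T=[(287.1,181.9),(356.2,191),(300,187.1),(321,190),(341.9,192.9)]
MT=[(0,83,70),(0,-83,70),(0,50,38),(0,0,38),(0,-50,38)]
def tf(p,M):
    M=np.array(M)/1000.; C,S=np.cos(p[2]),np.sin(p[2])
    return np.c_[p[0]+C*M[:,0]-S*M[:,1],p[1]+S*M[:,0]+C*M[:,1],M[:,2]]
f1=lambda p:(w2p("wrist",tf(p,M),i)-W).ravel()
f2=lambda p:(w2p("top",tf(p,MT))-T).ravel()
for f in(f1,f2,lambda p:np.r_[f1(p),2*f2(p)]):
    r=least_squares(f,[.595,-.016,-.1],loss="soft_l1",x_scale=[.01,.01,.01]);print(r.x.round(4),r.fun.reshape(-1,2).round(1).tolist())
p=r.x
for y,n in((50,"S"),(0,"M"),(-50,"L")): print(n,tf(p,[(0,y,38)])*1000)
s=monitor.read_state();z=s["tool_pos"][2]-.008
print("tip px->",p2w("wrist",[c(341,280)],z,i)*1000, s["tool_pos"], s["orientation"])
import scipy.spatial.transform as st
print(st.Rotation.from_rotvec(s["orientation"]).as_matrix().round(4))
E
```

```text
[ 0.5942 -0.015  -0.1068] [[-3.3, -0.5], [-0.0, -0.5], [-4.2, -0.6], [2.5, -0.7], [0.5, 0.9], [0.7, 0.9], [-0.1, 1.1]]
[ 0.5949 -0.0158 -0.1069] [[-1.0, -0.3], [0.5, 0.0], [0.3, 0.2], [0.1, 0.1], [-0.1, -0.1]]
[ 0.5945 -0.0152 -0.1063] [[-3.2, -0.7], [0.2, -0.8], [-4.0, -0.9], [2.7, -1.1], [0.7, 0.6], [1.0, 0.6], [0.1, 0.8], [-2.5, -0.1], [0.5, 0.4], [0.2, 0.8], [-0.3, 0.5], [-0.6, 0.2]]
S [[599.77156622  34.46784645  38.        ]]
M [[594.46432405 -15.24968748  38.        ]]
L [[589.15708188 -64.96722142  38.        ]]
tip px-> [[500.20684752   6.04508489 221.74221563]] [0.41945766 0.01103942 0.22974222] [ 3.13686067e+00 -1.65527889e-01 -2.62030865e-04]
[[ 9.944e-01 -1.052e-01 -2.000e-04]
 [-1.052e-01 -9.944e-01 -4.000e-04]
 [-1.000e-04  4.000e-04 -1.000e+00]]
```

Emit:
{"op": "servo_tool", "data": {"plan": [[[1,20,9,-30,0,0,0],[1,20,9,-40,0,0,0],[1,20,8,-40,0,0,0],[1,19,8,-40,0,0,0],[1,0,0,-24,0,0,0],[1,0,0,-10,0,0,0],[1,0,0,0,0,0,0],[1,0,0,0,0,0,0]]]}}

```text
t: 5.15
tool_pos: [0.4995, 0.0435, 0.047]
orientation: [3.137, -0.172, 0.002]
force: [-0.3, 0.0, -0.0]
opening: 0.0126
```

```bash
python3 - <<'E'
from h import *
s=monitor.read_state();print(s["tool_pos"]*1000,s["opening"],s["force"])
a=eyes.read_camera("scene")[:,:,::-1].copy(); t=eyes.read_camera("top")[:,:,::-1].copy(); w=eyes.read_camera("wrist")[:,:,::-1].copy()
A=cv2.resize(a[220:340,160:320],(400,300),interpolation=3);B=cv2.resize(w[0:300,120:520],(400,300),interpolation=3)
cv2.imwrite("pics/s3.png",np.hstack([A,B]))
E
```

```text
[499.50471235  43.531471    46.984492  ] 0.012550421739934405 [-0.2738314   0.01798287 -0.00372307]
```

View pics/s3.png

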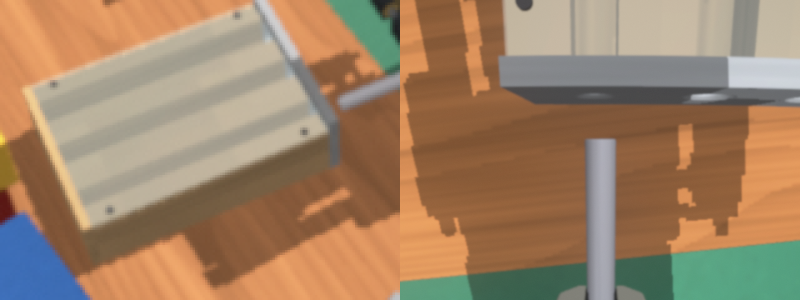

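```bash
cat > st.py <<'E'
from h import *
import scipy.spatial.transform as st
s=monitor.read_state();R=st.Rotation.from_rotvec(s["orientation"]).as_matrix()
print(round(s["t"],2),(s["tool_pos"]*1000).round(2),"op",s["opening"].round(4),"F",s["force"].round(2),"yaw",np.arctan2(R[1,0],R[0,0]).round(4),"tilt",R[2,:2].round(4),"q6",s["q"][5].round(2))
E
python3 st.py
```

```text
Traceback (most recent call last):
  File "st.py", line 4, in <module>
    print(round(s["t"],2),(s["tool_pos"]*1000).round(2),"op",s["opening"].round(4),"F",s["force"].round(2),"yaw",np.arctan2(R[1,0],R[0,0]).round(4),"tilt",R[2,:2].round(4),"q6",s["q"][5].round(2))
                                                             ^^^^^^^^^^^^^^^^^^
AttributeError: 'float' object has no attribute 'round'
```

```bash
sed -i 's/s\["opening"\].round(4)/round(s["opening"],4)/' st.py; python3 st.py
```

```text
5.3 [500.2   44.08  47.68] op 0.0125 F [ 0.13 -0.57 -0.05] yaw -0.1087 tilt [ 0.0035 -0.0003] q6 1.67
```

Emit:
{"op": "servo_tool", "data": {"plan": [[[1,0,0,0,0,0,0],[1,0,0,0,0,0,0],[1,0,0,0,0,0,0]]]}}

```text
t: 5.6
tool_pos: [0.499, 0.0445, 0.046]
orientation: [-3.137, 0.17, -0.001]
force: [0.4, -0.0, -0.2]
opening: 0.013
```

```bash
python3 st.py
```

```text
5.6 [498.97  44.5   46.03] op 0.013 F [ 0.43 -0.04 -0.2 ] yaw -0.108 tilt [ 0.0007 -0.0001] q6 1.67
```

Emit:
{"op": "servo_tool", "data": {"plan": [[[1,8,-0.85,0,0,0,0],[1,8,-0.85,0,0,0,0],[1,5,-0.5,0,0,0,0],[1,5,-0.5,0,0,0,0],[1,5,-0.5,0,0,0,0],[1,5,-0.5,0,0,0,0],[1,0,0,0,0,0,0],[1,0,0,0,0,0,0]]]}}

```text
t: 6.4
tool_pos: [0.5352, 0.0408, 0.0458]
orientation: [-3.137, 0.17, -0.001]
force: [0.7, 1.0, 0.4]
opening: 0.013
```

```bash
python3 st.py
```

```text
6.4 [535.21  40.78  45.76] op 0.013 F [0.71 0.98 0.45] yaw -0.1082 tilt [ 0.0008 -0.0001] q6 1.66
```

Emit:
{"op": "servo_tool", "data": {"plan": [[[1,9,-0.95,0,0,0,0],[1,9,-0.95,0,0,0,0],[1,9,-0.95,0,0,0,0],[1,9,-0.95,0,0,0,0],[1,8,-0.85,0,0,0,0],[1,0,0,0,0,0,0],[1,0,0,0,0,0,0]]]}}

```text
t: 7.1
tool_pos: [0.5801, 0.0362, 0.046]
orientation: [-3.137, 0.17, -0.004]
force: [2.7, 4.2, -0.9]
opening: 0.0127
```

```bash
python3 st.py
```

```text
7.1 [580.09  36.19  45.99] op 0.0127 F [ 2.67  4.22 -0.93] yaw -0.1082 tilt [ 0.0023 -0.0004] q6 1.65
```

Emit:
{"op": "servo_tool", "data": {"plan": [[[0.4,0,0,0,0,0,0],[0.4,0,0,0,0,0,0],[0.4,0,0,0,0,0,0],[0.4,-9.5,1,0,0,0,0],[0.4,-9.5,1,0,0,0,0],[0.4,-9.5,1,0,0,0,0],[0.4,-9.5,1,-2,0,0,0],[1,0,0,-2,0,0,0],[1,0,0,0,0,0,0],[1,0,0,0,0,0,0],[1,0,0,0,0,0,0],[1,0,0,0,0,0,0]]]}}

```text
t: 8.3
tool_pos: [0.5411, 0.0401, 0.0417]
orientation: [3.137, -0.17, 0.0]
force: [-0.5, -0.1, 0.8]
opening: 0.0004
```

```bash
python3 st.py;  python3 - <<'E'
from h import *
w=eyes.read_camera("wrist")[:,:,::-1].copy()
cv2.imwrite("pics/w4.png",cv2.resize(w[0:320,120:520],(600,480),interpolation=3))
E
```

```text
8.3 [541.07  40.06  41.68] op 0.0004 F [-0.48 -0.08  0.81] yaw -0.1082 tilt [ 0.0003 -0.    ] q6 1.66
```

View pics/w4.png

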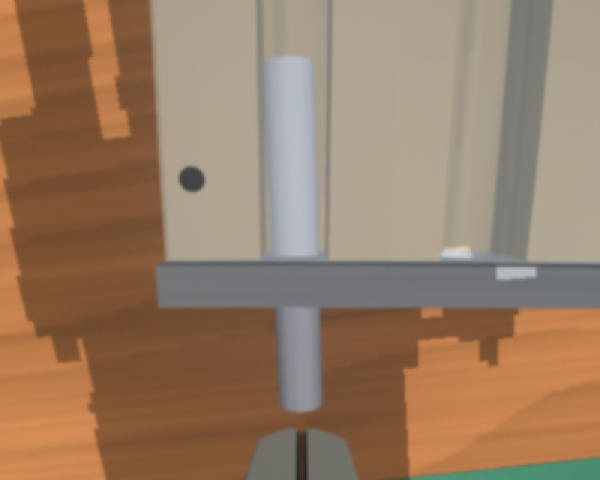

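Emit:
{"op": "servo_tool", "data": {"plan": [[[1,5,-0.5,0,0,0,0],[1,7,-0.75,0,0,0,0],[1,7,-0.75,0,0,0,0],[1,7,-0.75,0,0,0,0],[1,7,-0.75,0,0,0,0],[1,7,-0.75,0,0,0,0],[1,5,-0.5,0,0,0,0],[1,3,-0.3,0,0,0,0],[1,0,0,0,0,0,0],[1,0,0,0,0,0,0]]]}}

```text
t: 9.35
tool_pos: [0.5886, 0.0351, 0.0415]
orientation: [3.137, -0.17, -0.0]
force: [-0.4, 0.3, 0.9]
opening: 0.0001
```

```bash
python3 st.py;  python3 - <<'E'
from h import *
w=eyes.read_camera("wrist")[:,:,::-1].copy()
t=eyes.read_camera("top")[:,:,::-1].copy(); cv2.imwrite("pics/top3.png",t)
[print(*b) for b in bars(t)]
s=eyes.read_camera("scene")[:,:,::-1].copy()
cv2.imwrite("pics/w5.png",np.hstack([cv2.resize(w[60:320,120:520],(400,260),interpolation=3),cv2.resize(s[210:314,160:320],(400,260),interpolation=3)]))
E
```

```text
9.35 [588.6   35.05  41.5 ] op 0.0001 F [-0.4   0.31  0.85] yaw -0.1082 tilt [-0.0002  0.    ] q6 1.65
[191.2 263.8] px LxW 42.2 5.5 mid [413.1 287.   10. ] len 100.0 ang 2.984
[  3.  250.5] px LxW 25.0 6.0 mid [432.1 734.6  10. ] len 60.4 ang 0.132
[236.7 249.3] px LxW 28.8 6.8 mid [450.7 181.3  10. ] len 70.1 ang 0.339
[249.4 218.6] px LxW 54.3 11.8 mid [527.1 154.8  10. ] len 133.6 ang 3.010
[201.6 192. ] px LxW 40.6 7.5 mid [589.5 274.2  10. ] len 102.4 ang 0.157
[295.3 164. ] px LxW 27.0 6.0 mid [667.2  48.9  10. ] len 66.4 ang 1.527
[330.5  45. ] px LxW 513.0 90.0 mid [990.5 -35.7  10. ] len 1322.1 ang 1.605
```

View pics/w5.png

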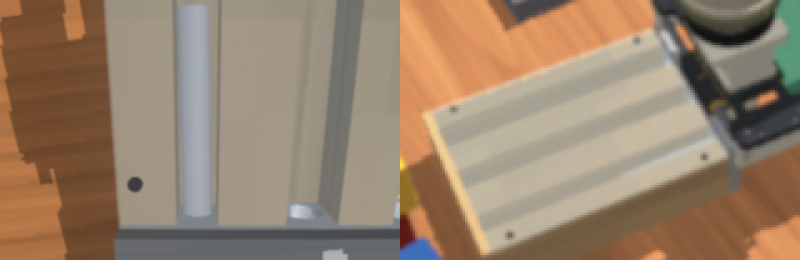

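Emit:
{"op": "servo_tool", "data": {"plan": [[[1,-20,2,0,0,0,0],[0.2,-20,2,20,0,0,0],[-0.2,-20,20,35,0,0,0],[-0.2,-21,33.4,11,0,0,-0.01],[-0.2,-21,33.4,12,0,0,-0.01],[-0.2,-21,33.4,0,0,0,-0.01],[-0.2,-21,33.4,0,0,0,-0.01],[-0.2,-21,33.4,0,0,0,-0.01],[-0.2,-21,33.4,0,0,0,0],[-0.2,-20.7,33.3,0,0,0,0],[-0.2,0,0,-30,0,0,0],[-0.2,0,0,-20,0,0,0]]]}}

```text
t: 10.7
tool_pos: [0.3811, 0.2939, 0.069]
orientation: [-3.132, 0.244, -0.001]
force: [0.4, -0.1, -0.7]
opening: 0.0556
```

```bash
python3 st.py; python3 - <<'E'
from h import *
i=eyes.camera_info("wrist");w=eyes.read_camera("wrist")[:,:,::-1].copy()
[print(*b) for b in bars(w,"wrist",i,.007)]
E
python3 st.py
```

```text
10.7 [381.1  293.94  68.98] op 0.0556 F [ 0.44 -0.11 -0.73] yaw -0.1553 tilt [ 0.0007 -0.0006] q6 2.28
[230.8 420.6] px LxW 31.0 3.8 mid [265.5 382.7   7. ] len 31.2 ang 2.668
[614.5 260.4] px LxW 51.0 8.0 mid [354.4  95.2   7. ] len 36.0 ang 1.613
[322.  218.5] px LxW 159.0 22.0 mid [410.1 288.3   7. ] len 103.4 ang 2.987
[502.1 156.7] px LxW 169.1 30.7 mid [431.7 172.    7. ] len 107.3 ang 0.348
10.75 [379.19 292.08  65.29] op 0.0557 F [-2.24 -0.99 -3.18] yaw -0.1563 tilt [-0.0035  0.003 ] q6 2.28
```

Emit:
{"op": "servo_tool", "data": {"plan": [[[-0.2,0,0,-25,0,0,0],[-0.2,0,0,-19,0,0,0],[-0.2,0,0,-8,0,0,0],[-0.2,0,0,-2,0,0,0],[1,0,0,0,0,0,0],[1,0,0,0,0,0,0],[1,0,0,0,0,0,0],[1,0,0,0,0,0,0],[1,0,0,0,0,0,0],[1,0,0,0,0,0,0],[1,0,0,0,0,0,0],[1,0,0,0,0,0,0]]]}}

```text
t: 11.95
tool_pos: [0.3821, 0.2928, 0.0158]
orientation: [-3.132, 0.248, -0.0]
force: [0.4, -0.1, 2.9]
opening: 0.0128
```

```bash
python3 st.py
```

```text
11.95 [382.13 292.81  15.76] op 0.0128 F [ 0.38 -0.09  2.87] yaw -0.1582 tilt [ 0.0002 -0.0001] q6 2.28
```

Emit:
{"op": "servo_tool", "data": {"plan": [[[1,0,0,20,0,0,0],[1,0,0,40,0,0,0],[1,15.8,-35.2,0,0,0,0.01],[1,15.8,-35.2,0,0,0,0.01],[1,15.8,-35.2,0,0,0,0.01],[1,15.8,-35.2,0,0,0,0.01],[1,15.8,-35.2,0,0,0,0.01],[1,15.8,-35.2,0,0,0,0.0],[1,15.8,-35.2,0,0,0,0.0],[1,0,0,-15,0,0,0],[1,0,0,-14,0,0,0],[1,0,0,0,0,0,0]]]}}

```text
t: 13.15
tool_pos: [0.4901, 0.0466, 0.0438]
orientation: [-3.137, 0.17, 0.008]
force: [0.4, 0.7, -0.3]
opening: 0.0124
```

Emit:
{"op": "servo_tool", "data": {"plan": [[[1,0,0,0,0,0,0],[1,0,0,0,0,0,0],[1,0,0,0,0,0,0]]]}}

```text
t: 13.45
tool_pos: [0.493, 0.0469, 0.0472]
orientation: [-3.137, 0.168, -0.002]
force: [0.8, 1.0, -0.1]
opening: 0.0124
```

```bash
python3 st.py; python3 - <<'E'
from h import *
w=eyes.read_camera("wrist")[:,:,::-1].copy();t=eyes.read_camera("top")[:,:,::-1].copy()
[print(*b) for b in bars(t)]
cv2.imwrite("pics/w6.png",cv2.resize(w[0:320,120:520],(600,480),interpolation=3))
E
```

```text
13.45 [493.    46.94  47.25] op 0.0124 F [ 0.82  1.02 -0.08] yaw -0.1071 tilt [ 0.0011 -0.0002] q6 1.67
[332.7 465.8] px LxW 36.1 7.6 mid [-31.5 -57.8  10. ] len 78.3 ang 0.858
[238.4 281.9] px LxW 58.9 12.8 mid [373.6 173.1  10. ] len 139.0 ang 3.122
[  3.  250.5] px LxW 25.0 6.0 mid [432.1 734.6  10. ] len 60.4 ang 0.132
[287.9 215.3] px LxW 20.1 3.8 mid [537.2  62.4  10. ] len 48.5 ang 1.540
[201.6 192. ] px LxW 40.6 7.5 mid [589.5 274.2  10. ] len 102.4 ang 0.157
[330.5  45. ] px LxW 513.0 90.0 mid [990.5 -35.7  10. ] len 1322.1 ang 1.605
```

Emit:
{"op": "servo_tool", "data": {"plan": [[[1,9,-1,0,0,0,0],[1,8,-0.9,0,0,0,0],[1,5,-0.6,0,0,0,0],[1,5,-0.5,0,0,0,0],[1,5,-0.5,0,0,0,0],[1,5,-0.5,0,0,0,0],[1,6,-0.6,0,0,0,0],[1,0,0,0,0,0,0]]]}}

```text
t: 14.35
tool_pos: [0.5365, 0.0416, 0.0467]
orientation: [-3.137, 0.17, -0.001]
force: [-0.3, 0.6, -0.7]
opening: 0.0125
```

```bash
python3 st.py
```

```text
14.35 [536.46  41.61  46.71] op 0.0125 F [-0.3   0.56 -0.73] yaw -0.1083 tilt [ 0.0006 -0.    ] q6 1.66
```

Emit:
{"op": "servo_tool", "data": {"plan": [[[1,9,-0.95,0,0,0,0],[1,9,-0.95,0,0,0,0],[1,9,-0.95,0,0,0,0],[1,9,-0.95,0,0,0,0],[1,7,-0.75,0,0,0,0],[1,0,0,0,0,0,0],[1,0,0,0,0,0,0]]]}}

```text
t: 15.05
tool_pos: [0.5786, 0.0372, 0.0464]
orientation: [-3.137, 0.17, 0.001]
force: [-0.9, 0.6, 0.7]
opening: 0.0125
```

```bash
python3 st.py
```

```text
15.05 [578.63  37.17  46.41] op 0.0125 F [-0.9   0.63  0.72] yaw -0.1082 tilt [-0.0004  0.    ] q6 1.65
```

Side force is gone with the refined y. Release, retreat, shut, push.

Emit:
{"op": "servo_tool", "data": {"plan": [[[0.4,0,0,0,0,0,0],[0.4,0,0,0,0,0,0],[0.4,0,0,0,0,0,0],[0.4,-9.5,1,0,0,0,0],[0.4,-9.5,1,0,0,0,0],[0.4,-9.5,1,0,0,0,0],[0.4,-9.5,1,-2,0,0,0],[1,-1,0,-3,0,0,0],[1,0,0,0,0,0,0],[1,0,0,0,0,0,0],[1,0,0,0,0,0,0],[1,0,0,0,0,0,0]]]}}

```text
t: 16.25
tool_pos: [0.54, 0.0411, 0.0417]
orientation: [3.137, -0.17, 0.0]
force: [-0.5, -0.5, 0.4]
opening: 0.0002
```

```bash
python3 st.py
```

```text
16.25 [539.98  41.13  41.69] op 0.0002 F [-0.47 -0.51  0.39] yaw -0.1082 tilt [0.0003 0.    ] q6 1.66
```

Emit:
{"op": "servo_tool", "data": {"plan": [[[1,5,-0.5,0,0,0,0],[1,6,-0.65,0,0,0,0],[1,7,-0.75,0,0,0,0],[1,7,-0.75,0,0,0,0],[1,7,-0.75,0,0,0,0],[1,7,-0.75,0,0,0,0],[1,5,-0.5,0,0,0,0],[1,3,-0.3,0,0,0,0],[1,3,-0.3,0,0,0,0],[1,0,0,0,0,0,0],[1,0,0,0,0,0,0]]]}}

```text
t: 17.35
tool_pos: [0.5896, 0.036, 0.0416]
orientation: [-3.137, 0.17, -0.0]
force: [-0.1, 0.6, 0.0]
opening: 0.0004
```

```bash
python3 st.py;  python3 - <<'E'
from h import *
i=eyes.camera_info("wrist");w=eyes.read_camera("wrist")[:,:,::-1].copy()
t=eyes.read_camera("top")[:,:,::-1].copy()
[print(*b) for b in bars(t)]
cv2.imwrite("pics/w7.png",np.hstack([cv2.resize(w[0:300,120:520],(400,300),interpolation=3),cv2.resize(t[130:310,150:390],(400,300),interpolation=3)]))
E
```

```text
17.35 [589.63  35.95  41.61] op 0.0004 F [-0.1   0.63  0.05] yaw -0.1082 tilt [ 0.0001 -0.    ] q6 1.65
[  3.  250.5] px LxW 25.0 6.0 mid [432.1 734.6  10. ] len 60.4 ang 0.132
[236.8 249.1] px LxW 27.9 6.8 mid [451.2 181.3  10. ] len 67.8 ang 0.345
[201.6 192. ] px LxW 40.6 7.5 mid [589.5 274.2  10. ] len 102.4 ang 0.157
[295.4 162.8] px LxW 27.1 4.8 mid [670.3  48.8  10. ] len 66.6 ang 1.547
[330.5  45. ] px LxW 513.0 90.0 mid [990.5 -35.7  10. ] len 1322.1 ang 1.605
```

View pics/w7.png

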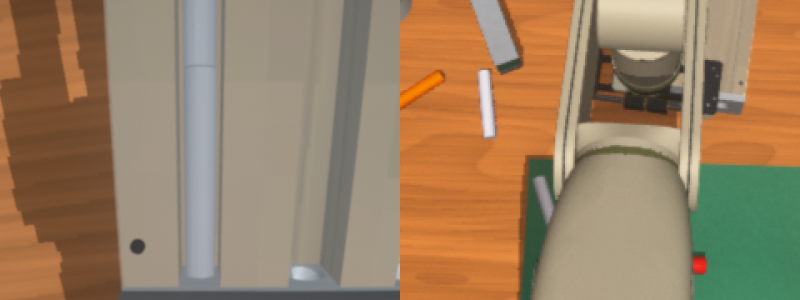

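Emit:
{"op": "servo_tool", "data": {"plan": [[[1,-20,2,0,0,0,0],[0.2,-20,2,30,0,0,0],[-0.2,-24,20,40,0,0,0.065],[-0.2,-20,17.5,0,0,0,0.065],[-0.2,-20,17.5,0,0,0,0.065],[-0.2,-20,17.5,0,0,0,0.065],[-0.2,-20,17.5,0,0,0,0.065],[-0.2,-20,17.5,0,0,0,0.065],[-0.2,-20,17.5,0,0,0,0.067],[-0.2,0,0,-20,0,0,0],[-0.2,0,0,0,0,0,0],[-0.2,0,0,0,0,0,0]]]}}

```text
t: 18.65
tool_pos: [0.4057, 0.1645, 0.091]
orientation: [3.094, 0.545, -0.001]
force: [0.6, -0.1, 1.1]
opening: 0.0557
```

```bash
python3 st.py; python3 - <<'E'
from h import *
i=eyes.camera_info("wrist");w=eyes.read_camera("wrist")[:,:,::-1].copy()
[print(*b) for b in bars(w,"wrist",i,.012)]
t=eyes.read_camera("top")[:,:,::-1].copy();cv2.imwrite("pics/top7.png",t)
cv2.imwrite("pics/w8.png",np.hstack([cv2.resize(w,(400,300)),cv2.resize(t,(400,300))]))
E
python3 st.py
```

```text
18.65 [405.68 164.45  91.  ] op 0.0557 F [ 0.59 -0.15  1.08] yaw 0.3486 tilt [-0.0009  0.0001] q6 1.49
[626.5 327.5] px LxW 25.0 5.0 mid [433.4 -83.   12. ] len 21.9 ang 1.891
[318. 214.] px LxW 148.0 28.0 mid [432.2 175.6  12. ] len 102.9 ang 0.346
[579.6  33.3] px LxW 25.8 0.9 mid [597.   64.6  12. ] len 17.0 ang 1.461
18.75 [406.61 164.44  91.73] op 0.0557 F [-0.1  -0.61 -0.56] yaw 0.348 tilt [0.0007 0.0001] q6 1.49
```

View pics/w8.png

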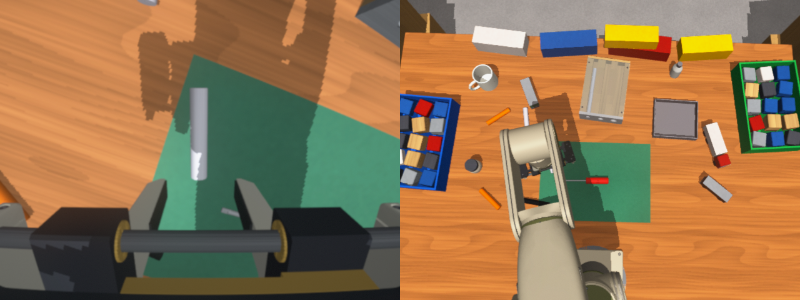

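Emit:
{"op": "servo_tool", "data": {"plan": [[[-0.2,0,0,-30,0,0,0],[-0.2,0,0,-25,0,0,0],[-0.2,0,0,-15,0,0,0],[-0.2,0,0,-6,0,0,0],[1,0,0,0,0,0,0],[1,0,0,0,0,0,0],[1,0,0,0,0,0,0],[1,0,0,0,0,0,0],[1,0,0,0,0,0,0],[1,0,0,0,0,0,0],[1,0,0,0,0,0,0],[1,0,0,0,0,0,0]]]}}

```text
t: 19.95
tool_pos: [0.4064, 0.1648, 0.0155]
orientation: [-3.094, -0.545, -0.001]
force: [-1.1, -0.2, 5.6]
opening: 0.0175
```

```bash
python3 st.py
```

```text
19.95 [406.44 164.79  15.48] op 0.0175 F [-1.06 -0.16  5.58] yaw 0.3488 tilt [0.0009 0.0001] q6 1.49
```

Emit:
{"op": "servo_tool", "data": {"plan": [[[1,0,0,20,0,0,0],[1,0,0,40,0,0,0],[1,13.5,-28.1,0,0,0,-0.0762],[1,13.5,-28.1,0,0,0,-0.0762],[1,13.5,-28.1,0,0,0,-0.0762],[1,13.5,-28.1,0,0,0,-0.0762],[1,13.5,-28,0,0,0,-0.0762],[1,13.5,-28,0,0,0,-0.0762],[1,0,0,-15,0,0,0],[1,0,0,-16.5,0,0,0],[1,0,0,0,0,0,0],[1,0,0,0,0,0,0]]]}}

```text
t: 21.15
tool_pos: [0.4862, -0.0036, 0.043]
orientation: [-3.137, 0.17, 0.003]
force: [0.9, -0.5, -0.8]
opening: 0.018
```

Emit:
{"op": "servo_tool", "data": {"plan": [[[1,0,0,0,0,0,0],[1,0,0,0,0,0,0],[1,0,0,0,0,0,0]]]}}

```text
t: 21.45
tool_pos: [0.4875, -0.0036, 0.0443]
orientation: [3.137, -0.17, 0.002]
force: [0.0, 0.4, -0.3]
opening: 0.0177
```

```bash
python3 st.py; python3 - <<'E'
from h import *
i=eyes.camera_info("wrist");w=eyes.read_camera("wrist")[:,:,::-1].copy()
t=eyes.read_camera("top")[:,:,::-1].copy()
[print(*b) for b in bars(t)]
cv2.imwrite("pics/w9.png",np.hstack([cv2.resize(w[0:300,120:520],(400,300),interpolation=3),cv2.resize(t,(400,300))]))
E
```

```text
21.45 [487.52  -3.64  44.25] op 0.0177 F [ 0.03  0.4  -0.3 ] yaw -0.108 tilt [0.0013 0.    ] q6 1.57
[336.3 468.9] px LxW 25.4 4.8 mid [-37.9 -66.1  10. ] len 54.5 ang 0.702
[  3.  250.5] px LxW 25.0 6.0 mid [432.1 734.6  10. ] len 60.4 ang 0.132
[201.5 192. ] px LxW 40.6 7.4 mid [589.5 274.2  10. ] len 102.3 ang 0.153
[307.6 134.9] px LxW 54.9 8.2 mid [744.4  20.9  10. ] len 144.0 ang 3.037
[330.5  45. ] px LxW 513.0 90.0 mid [990.5 -35.7  10. ] len 1322.1 ang 1.605
```

View pics/w9.png

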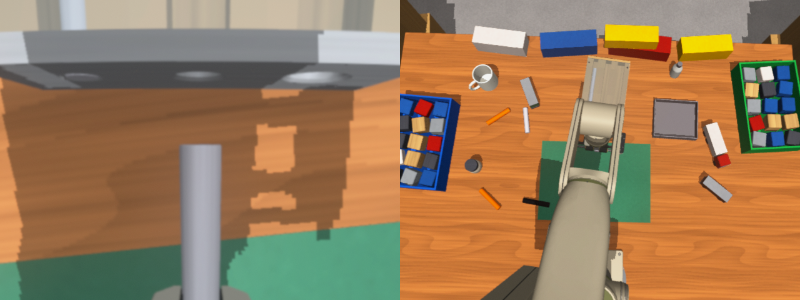

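Emit:
{"op": "servo_tool", "data": {"plan": [[[1,9,-1,0,0,0,0],[1,8,-0.9,0,0,0,0],[1,5,-0.6,0,0,0,0],[1,5,-0.5,0,0,0,0],[1,5,-0.5,0,0,0,0],[1,5,-0.5,0,0,0,0],[1,6,-0.6,0,0,0,0],[1,0,0,0,0,0,0]]]}}

```text
t: 22.35
tool_pos: [0.531, -0.0085, 0.0437]
orientation: [3.137, -0.17, 0.001]
force: [1.2, 0.4, -1.1]
opening: 0.0178
```

```bash
python3 st.py
```

```text
22.35 [530.96  -8.48  43.72] op 0.0178 F [ 1.22  0.36 -1.09] yaw -0.1084 tilt [0.0009 0.    ] q6 1.57
```

Emit:
{"op": "servo_tool", "data": {"plan": [[[1,9,-0.95,0,0,0,0],[1,9,-0.95,0,0,0,0],[1,9,-0.95,0,0,0,0],[1,9,-0.95,0,0,0,0],[1,7,-0.75,0,0,0,0],[1,0,0,0,0,0,0],[1,0,0,0,0,0,0]]]}}

```text
t: 23.05
tool_pos: [0.5733, -0.0129, 0.0435]
orientation: [-3.137, 0.17, -0.001]
force: [1.1, 1.1, -0.8]
opening: 0.018
```

```bash
python3 st.py
```

```text
23.05 [573.34 -12.89  43.52] op 0.018 F [ 1.14  1.13 -0.83] yaw -0.1084 tilt [ 0.0004 -0.0001] q6 1.57
```

Emit:
{"op": "servo_tool", "data": {"plan": [[[0.3,0,0,0,0,0,0],[0.3,0,0,0,0,0,0],[0.3,0,0,0,0,0,0],[0.3,-9.5,1,0,0,0,0],[0.3,-9.5,1,0,0,0,0],[0.3,-9.5,1,0,0,0,0],[0.3,-9.5,1,-1,0,0,0],[1,-1,0,-1,0,0,0],[1,0,0,0,0,0,0],[1,0,0,0,0,0,0],[1,0,0,0,0,0,0],[1,0,0,0,0,0,0]]]}}

```text
t: 24.25
tool_pos: [0.5343, -0.009, 0.0416]
orientation: [3.137, -0.17, 0.0]
force: [0.1, -1.4, 0.7]
opening: 0.0011
```

```bash
python3 st.py
```

```text
24.25 [534.31  -8.96  41.56] op 0.0011 F [ 0.14 -1.35  0.71] yaw -0.1084 tilt [0.0002 0.    ] q6 1.57
```

Emit:
{"op": "servo_tool", "data": {"plan": [[[1,5,-0.5,0,0,0,0],[1,6,-0.65,0,0,0,0],[1,7,-0.75,0,0,0,0],[1,7,-0.75,0,0,0,0],[1,7,-0.75,0,0,0,0],[1,7,-0.75,0,0,0,0],[1,5,-0.5,0,0,0,0],[1,3,-0.3,0,0,0,0],[1,3,-0.3,0,0,0,0],[1,0,0,0,0,0,0],[1,0,0,0,0,0,0]]]}}

```text
t: 25.35
tool_pos: [0.5839, -0.0142, 0.0415]
orientation: [3.137, -0.17, -0.0]
force: [-0.0, -0.5, 0.1]
opening: 0.0002
```

```bash
python3 st.py;  python3 - <<'E'
from h import *
w=eyes.read_camera("wrist")[:,:,::-1].copy()
t=eyes.read_camera("top")[:,:,::-1].copy()
[print(*b) for b in bars(t)]
cv2.imwrite("pics/w10.png",np.hstack([cv2.resize(w[0:300,120:520],(400,300),interpolation=3),cv2.resize(t,(400,300),interpolation=3)]))
E
```

```text
25.35 [583.94 -14.17  41.5 ] op 0.0002 F [-0.03 -0.48  0.05] yaw -0.1084 tilt [-0.  0.] q6 1.57
[343.6 286.5] px LxW 21.1 1.9 mid [368.8 -75.2  10. ] len 49.9 ang 3.100
[  3.  250.5] px LxW 25.0 6.0 mid [432.1 734.6  10. ] len 60.4 ang 0.132
[201.6 192. ] px LxW 40.6 7.5 mid [589.5 274.2  10. ] len 102.4 ang 0.157
[321.2 166.8] px LxW 25.3 4.9 mid [662. -15.  10.] len 62.3 ang 1.454
[330.5  45. ] px LxW 513.0 90.0 mid [990.5 -35.7  10. ] len 1322.1 ang 1.605
```

View pics/w10.png

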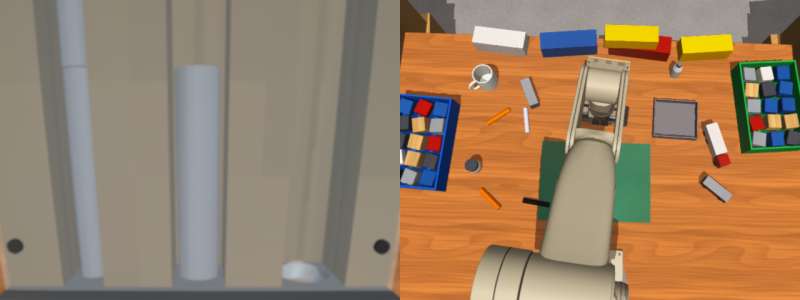

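Emit:
{"op": "servo_tool", "data": {"plan": [[[1,-20,2,0,0,0,0],[0.2,-20,2,30,0,0,0],[-0.2,-4,35,40,0,0,0.038],[-0.2,3,40.7,0,0,0,0.038],[-0.2,3,40.7,0,0,0,0.038],[-0.2,3,40.7,0,0,0,0.038],[-0.2,3,40.7,0,0,0,0.038],[-0.2,3,40.7,0,0,0,0.038],[-0.2,3,40.7,0,0,0,0.038],[-0.2,0,0,-20,0,0,0],[-0.2,0,0,0,0,0,0],[-0.2,0,0,0,0,0,0]]]}}

```text
t: 26.65
tool_pos: [0.5574, 0.2663, 0.0884]
orientation: [3.131, 0.247, -0.003]
force: [-0.1, 0.4, 0.4]
opening: 0.0558
```

```bash
python3 st.py; python3 - <<'E'
from h import *
i=eyes.camera_info("wrist");w=eyes.read_camera("wrist")[:,:,::-1].copy()
[print(*b) for b in bars(w,"wrist",i,.0095)]
E
python3 st.py
```

```text
26.65 [557.42 266.28  88.41] op 0.0558 F [-0.08  0.36  0.38] yaw 0.1574 tilt [-0.002   0.0007] q6 1.78
[232.4 419.5] px LxW 26.0 1.0 mid [403.9 316.5   9.5] len 28.1 ang 2.991
[609.7 354.9] px LxW 20.5 3.8 mid [511.5  21.3   9.5] len 21.6 ang 1.182
[314.5 214. ] px LxW 150.0 29.0 mid [585.1 274.5   9.5] len 104.3 ang 0.152
26.7 [558.12 266.13  89.21] op 0.056 F [ 0.45 -0.4  -0.91] yaw 0.1568 tilt [-0.0005  0.0003] q6 1.78
```

Emit:
{"op": "servo_tool", "data": {"plan": [[[-0.2,0,2.5,-30,0,0,0],[-0.2,0,0,-25,0,0,0],[-0.2,0,0,-14,0,0,0],[-0.2,0,0,-5,0,0,0],[1,0,0,0,0,0,0],[1,0,0,0,0,0,0],[1,0,0,0,0,0,0],[1,0,0,0,0,0,0],[1,0,0,0,0,0,0],[1,0,0,0,0,0,0],[1,0,0,0,0,0,0],[1,0,0,0,0,0,0]]]}}

```text
t: 27.9
tool_pos: [0.5586, 0.2695, 0.0156]
orientation: [-3.132, -0.247, -0.001]
force: [-0.5, 0.1, 4.7]
opening: 0.0179
```

```bash
python3 st.py
```

```text
27.9 [558.62 269.54  15.57] op 0.0179 F [-0.45  0.14  4.72] yaw 0.1576 tilt [ 0.0008 -0.0002] q6 1.78
```

Emit:
{"op": "servo_tool", "data": {"plan": [[[1,0,0,20,0,0,0],[1,0,0,40,0,0,0],[1,-23.7,-20,0,0,0,-0.04],[1,-23.7,-20,0,0,0,-0.04],[1,-23.7,-20,0,0,0,-0.04],[1,0,-35.5,0,0,0,-0.024],[1,0,-35.5,0,0,0,-0.024],[1,0,-35.5,0,0,0,-0.024],[1,0,-35.5,0,0,0,-0.024],[1,0,-35.5,0,0,0,-0.024],[1,0,-35.5,0,0,0,-0.024],[1,0,0,-15,0,0,0]]]}}

```text
t: 29.1
tool_pos: [0.4887, -0.0075, 0.0617]
orientation: [3.135, -0.174, 0.006]
force: [-0.4, 0.6, -0.2]
opening: 0.0177
```

Emit:
{"op": "servo_tool", "data": {"plan": [[[1,0,0,-16.5,0,0,0],[1,0,0,0,0,0,0],[1,0,0,0,0,0,0],[1,0,0,0,0,0,0],[1,0,0,0,0,0,0]]]}}

```text
t: 29.6
tool_pos: [0.4878, -0.0034, 0.0444]
orientation: [3.137, -0.166, 0.002]
force: [-0.2, -0.2, -0.6]
opening: 0.0176
```

```bash
python3 st.py; python3 - <<'E'
from h import *
i=eyes.camera_info("wrist");w=eyes.read_camera("wrist")[:,:,::-1].copy()
s=eyes.read_camera("scene")[:,:,::-1].copy()
cv2.imwrite("pics/w11.png",np.hstack([cv2.resize(w[0:300,120:520],(400,300),interpolation=3),cv2.resize(s,(400,300))]))
E
```

```text
29.6 [487.84  -3.42  44.43] op 0.0176 F [-0.25 -0.23 -0.64] yaw -0.1058 tilt [ 0.0014 -0.    ] q6 1.56
```

View pics/w11.png

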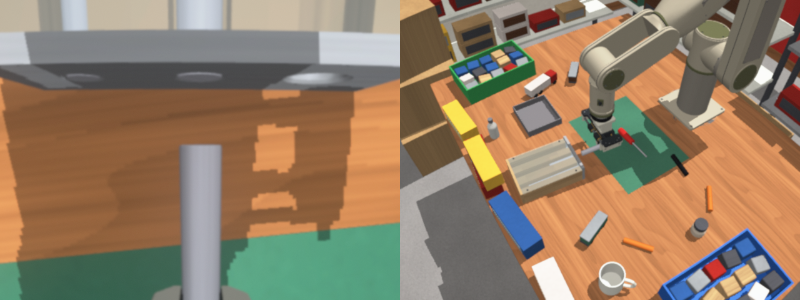

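Emit:
{"op": "servo_tool", "data": {"plan": [[[1,9,-1,0,0,0,0],[1,8,-0.9,0,0,0,0],[1,5,-0.6,0,0,0,0],[1,5,-0.5,0,0,0,0],[1,5,-0.5,0,0,0,0],[1,5,-0.5,0,0,0,0],[1,6,-0.6,0,0,0,0],[1,0,0,0,0,0,0]]]}}

```text
t: 30.5
tool_pos: [0.531, -0.0084, 0.0437]
orientation: [3.137, -0.167, 0.001]
force: [0.3, -0.3, -0.3]
opening: 0.0175
```

```bash
python3 st.py
```

```text
30.5 [531.01  -8.36  43.66] op 0.0175 F [ 0.31 -0.34 -0.3 ] yaw -0.1065 tilt [0.0008 0.    ] q6 1.57
```

Emit:
{"op": "servo_tool", "data": {"plan": [[[1,9,-0.95,0,0,0,0],[1,9,-0.95,0,0,0,0],[1,9,-0.95,0,0,0,0],[1,9,-0.95,0,0,0,0],[1,7,-0.75,0,0,0,0],[1,0,0,0,0,0,0],[1,0,0,0,0,0,0]]]}}

```text
t: 31.2
tool_pos: [0.5733, -0.0128, 0.0434]
orientation: [-3.137, 0.167, 0.0]
force: [0.4, 0.0, -0.1]
opening: 0.0175
```

```bash
python3 st.py
```

```text
31.2 [573.3  -12.75  43.43] op 0.0175 F [ 0.44  0.01 -0.05] yaw -0.1065 tilt [-0.     -0.0001] q6 1.57
```

Emit:
{"op": "servo_tool", "data": {"plan": [[[0.3,0,0,0,0,0,0],[0.3,0,0,0,0,0,0],[0.3,0,0,0,0,0,0],[0.3,-9.5,1,0,0,0,0],[0.3,-9.5,1,0,0,0,0],[0.3,-9.5,1,0,0,0,0],[0.3,-9.5,1,-1,0,0,0],[1,-1,0,-1,0,0,0],[1,0,0,0,0,0,0],[1,0,0,0,0,0,0],[1,0,0,0,0,0,0],[1,0,0,0,0,0,0]]]}}

```text
t: 32.4
tool_pos: [0.5345, -0.0088, 0.0416]
orientation: [-3.137, 0.167, -0.0]
force: [-0.6, -0.2, 0.3]
opening: 0.0008
```

```bash
python3 st.py
```

```text
32.4 [534.46  -8.82  41.59] op 0.0008 F [-0.57 -0.16  0.25] yaw -0.1064 tilt [ 0.0002 -0.    ] q6 1.56
```

Emit:
{"op": "servo_tool", "data": {"plan": [[[1,5,-0.5,0,0,0,0],[1,6,-0.65,0,0,0,0],[1,7,-0.75,0,0,0,0],[1,7,-0.75,0,0,0,0],[1,7,-0.75,0,0,0,0],[1,7,-0.75,0,0,0,0],[1,5,-0.5,0,0,0,0],[1,3,-0.3,0,0,0,0],[1,3,-0.3,0,0,0,0],[1,0,0,0,0,0,0],[1,0,0,0,0,0,0]]]}}

```text
t: 33.5
tool_pos: [0.5842, -0.0141, 0.0416]
orientation: [3.137, -0.167, 0.0]
force: [0.9, -1.0, 0.1]
opening: 0.0008
```

```bash
python3 st.py;  python3 - <<'E'
from h import *
w=eyes.read_camera("wrist")[:,:,::-1].copy()
cv2.imwrite("pics/w12a.png",w)
E
```

```text
33.5 [584.23 -14.05  41.57] op 0.0008 F [ 0.95 -1.02  0.11] yaw -0.1064 tilt [0.0003 0.    ] q6 1.57
```

Emit:
{"op": "servo_tool", "data": {"plan": [[[1,-20,2,0,0,0,0],[1,-20,2,20,0,0,0],[1,-30,-5,40,0,0,0],[1,-20,-30,30,0,0,0],[1,-10,-40,20,0,0,0],[1,0,-45,10,0,0,0],[1,0,-45,10,0,0,0],[1,0,-45,10,0,0,0],[1,-10,-45,10,0,0,0],[1,-20,-35,0,0,0,0],[1,-20,-20,0,0,0,0],[1,0,0,0,0,0,0]]]}}

```text
t: 34.75
tool_pos: [0.4321, -0.3226, 0.1915]
orientation: [3.136, -0.173, -0.001]
force: [0.2, 1.1, -0.2]
opening: 0.0009
```

```bash
python3 st.py;  python3 - <<'E'
from h import *
w=cv2.imread("pics/w12a.png")
t=eyes.read_camera("top")[:,:,::-1].copy();cv2.imwrite("pics/top12.png",t)
s=eyes.read_camera("scene")[:,:,::-1].copy()
A=np.hstack([cv2.resize(w[0:300,120:520],(400,300),interpolation=3),cv2.resize(s,(400,300),interpolation=3)])
B=np.hstack([cv2.resize(t[80:305,250:550],(400,300),interpolation=3),cv2.resize(t,(400,300),interpolation=3)])
cv2.imwrite("pics/w12.png",np.vstack([A,B]))
E
```

```text
34.75 [ 432.11 -322.63  191.46] op 0.0009 F [ 0.24  1.06 -0.18] yaw -0.1103 tilt [-0.0004  0.001 ] q6 0.95
```

View pics/w12.png

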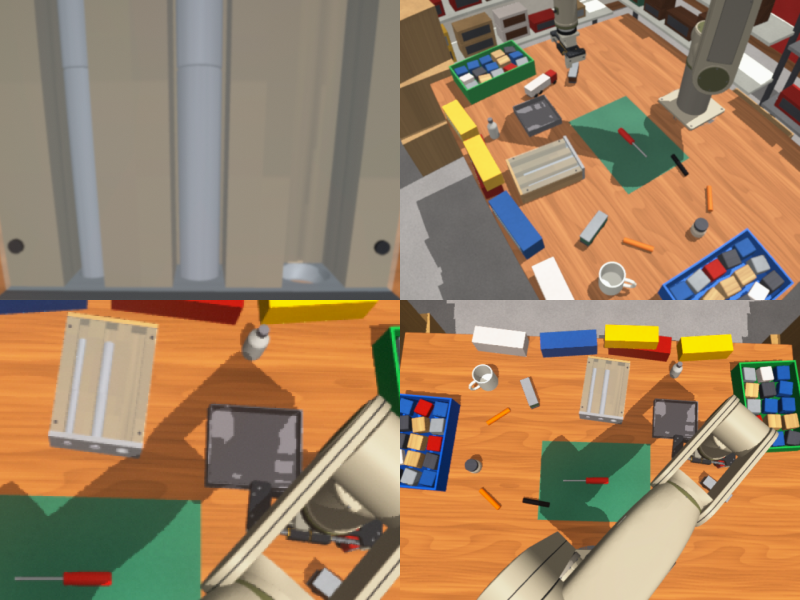

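```bash
python3 -c "
from plant import job
print(job.close_job())"
```

```text
the job is handed in; nothing more can be done
None
```

The four blanks on the bench are gauged and pushed fully through their holes, and the job is handed in at about 35 s on the robot's clock. I have no verdict back.

- **Sizing:** I took each size from the gripper opening rather than by trying every hole, backed by rough widths in the pictures. Two blanks closed at about 12.6 mm and two at about 17.7 mm. The opening reads about 1.4 mm low, so they are 14 mm and 19 mm.
- **Placing:** The two 14 mm blanks are end to end in the channel of the 16 mm hole, and the two 19 mm blanks are end to end in that of the 21 mm hole. The wrist camera showed each tail at or behind the plate, and the last top view shows nothing sticking out of it.
- **Large hole and tray:** I found no 24 mm or 29 mm blank in any view, so the 26 mm hole and the tray stay empty. If a fifth blank was hidden from every camera, I missed it.
- **Bystanders:** In the last views the vans, lorry, jar and the orange and black look-alikes are where they started. The gripper was empty and about 19 cm up, touching nothing.
- **Checks that disagreed:** The two cameras placed the gauge about 1 mm apart. The first blank met 4 N of side force on the way in, so I moved the insertion line about 0.5 mm to the left. After that, forces stayed near 1 N.
- **Disturbances:** I saw no knocked blank and no grip slackening.

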